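Tighten the centrifuge rotor nut with the click wrench

TASK

The rotor of the open haematocrit centrifuge has just been put back and its hub nut is only finger-tight. Take the click wrench from the steel tray, fit its ring fully down over the nut and tighten clockwise (seen from above) until the wrench clicks and gives way, then stop at once and do not pull on past the click, or the thread is over-tightened. Leave the nut tight, lift the wrench off and lay it flat back on the tray, without disturbing the other things on the worktop.

Things in the scene. Friction and masses are not known exactly. Their poses are not given: they have to be found in the camera images.
- centrifuge: Small white bench centrifuge, fixed: case 235 x 210 mm, round bowl rim 206 mm wide and 84 mm high, round clear lid standing open at its back (+x of its frame, up to 0.33 m high), grey control panel in front. Origin: on the worktop under the spindle axis. In the bowl a slotted aluminium rotor, locked, with a steel hub 54 mm wide whose top is 100 mm above the worktop.
- nut_top (a point): Centre of the brass hub nut's top face, 116 mm above the worktop; z up, x axis to a corner of the hexagon. Hexagon 36 mm across flats for its lower 9 mm, tapering to 31 mm at the top face; the nut is 16 mm high and stands on the hub. Above it a round cone (30 to 25 mm wide) and stub, to 133 mm. It turns clockwise ever stiffer for 15 to 29 degrees until the click; how far cannot be seen.
- nut_dot (a point): Small red paint dot on the nut's top face near one corner, 16 mm from the nut's axis, on the x axis of nut_top; it turns with the nut.
- wrench: Steel click wrench, black grip, 238 mm long, 0.3 kg, lying flat. Origin: ring centre, on the underside (16 mm below nut_top when seated); x axis from grip to ring, z up. Ring 68 mm wide, 18 mm high; hexagonal hole 37.6 mm across flats, corners on x: it fits at the nut's yaw plus any multiple of 60 degrees, with 5 degrees of play either way. Swing it back to mid-play before lifting, or it binds.
- wrench_grip (a point): Middle of the black grip, 152 mm behind the ring's centre, 10 mm above the underside; grip 26 mm wide, 20 high, 78 long. Turning takes about 0.85 N m about the nut at first (6 N here), rising to a click near 1.25 N m (8 N; a clamped hand feels part as moment). Then it falls, to half, while the grip gives way 15 mm (0.10 rad), the last 2 mm over-tighten; then solid. Re-arms when eased back.
- wrench_pawl (a joint): Spring pawl inside the wrench, unseen, in m: 0 at rest, 0.0002 loaded just before the click, 0.0004 when clearly broken over (4 mm of give at the grip), 0.0008 at the end of the give. Its reading is about as noisy as its whole travel, so feel the click at the handle.
- steel_tray: Steel instrument tray, 156 x 256 mm, fixed; flat top 32 mm above the worktop. Origin: centre of its underside; its y axis is the long side.
- forceps: Steel forceps, 20 x 161 x 9 mm, lying on the tray beside the wrench; leave alone.
- pot_cream: Round cream pot with tan lid, 62 mm wide, 35 mm high; leave alone.
- gauze_pack: White gauze pack, 55 x 75 x 12 mm; leave alone.
- pen_torch: Grey pen torch, 15 x 134 x 17 mm; leave alone.
- dropper_bottle: Brown dropper bottle, 33 mm wide, 102 mm high; leave alone.

How it is judged:
By the outcome, as a careful person would: the job done as asked, in the order asked, and still so for the second after the job is handed in, with the robot touching nothing.
It also fails if it takes over 72 s, if anything falls off the work surface, if the arm or the gripper's body presses on something with over 40 N, if the wrist force passes 120 N, or if a joint passes its speed limit or range.

ROBOT

A 6-joint arm with a two-finger parallel gripper is mounted at the origin on a cart in front of the work surface, level with it; the furniture and walls round the work are solid. World frame = base frame: x ahead of the robot, y to its left, z up, the work surface at z = 0. Lengths are in m, angles in rad, forces in N, time in s.
With the tool pointing down it reaches from about 0.275 to 0.975 m from the base axis. Payload 8.4 kg.
Tool frame: the origin (TCP) lies at the very end of the fingers, on their centre line; the grasp point (between the pads) lies 19 mm behind it (bot.grasp_offset is the distance from the TCP to the grasp point, in m); z points along the fingers, y is the line along which they close (so a half turn about z gives the same grasp; the last joint's range is limited). The gripper opens to 92 mm and grips with 3 to 60 N. Pads are 20 mm wide; open, the fingers measure 128 mm over their backs; the gripper's body (75 mm by 189 mm) begins 69 mm behind the grasp point.
Start: joints at [-1.32, 0.353, 1.633, -0, 1.155, -0.002], TCP at [0.156, -0.605, 0.215] pointing down, gripper open.
Joint ranges: [-2.63, 2.63], [-0.92, 2.1], [0.06, 2.66], [-1.3, 4.44], [0, 2.69], [-3.02, 3.02]. Speed limits (rad/s): [2.22, 2.22, 2.79, 3.14, 3.14, 3.14].

INTERFACE

Orientations are given as a rotation vector (axis times angle).
In Python, from workcell import bot gives the robot as it stands. The module is installed in compiled form; this text tells all that it offers.
- The arm moves only by the shell command python3 -m jog 'ROWS' [FORCE]. ROWS is JSON, a list of rows, each an object with "hand": the opening, from 0 (shut) to 1 (fully open); "linear": the shift along the world's x, y, z in units of 30 mm (1.0 is 30 mm), a list of three; "yaw": the turn about the world's z in units of 5 degrees (1.0 is 5 degrees). A call has exactly 5 rows; each row shifts and turns the commanded pose from where the row before left it; what a row does not reach is not made up. A row lasts 1/10 s, in which the tool goes at most 50 mm and 8.59 degrees, less where a joint would pass 70% of its speed; a pose out of reach is approached as far as the arm can. A call is refused whole if a number of a shift passes 1 or a number of a turn 1, either way. A call with a gripper value outside its range is refused whole. The fingers move at their own pace and stop on an object; FORCE is the grip in N (left out, the last holds). Time passes only in rows, so rows that do not move let the fingers close, or fill a call up. It gives the time, the measured TCP pose, the force, the opening and the grip force at its end, in the units of the state.
- bot.sense(): the state, without advancing time (a new reading comes with each control period).
- bot.snapshot(name): name is "side" or "top"; returns the picture (480x640x3 uint8, red, green, blue); there is no depth.
- bot.camera_info(name): a dict with "fx", "fy", "cx", "cy" (pixels), "dist" ([k1, k2, p1, p2, k3] as OpenCV has them; the pictures are not rectified), "R" (3x3) and "t" (3): a world point X has camera coordinates R X + t. Camera axes: x right, y down, z forward; pixel columns grow to the right and rows downward; lengths in m; the calibration is good to about 2 mm. A picture is of the moment at which its call begins. camera_info takes no time and is no camera call.
- bot.job_done(): hands the job in; it is judged then, once.
Trained networks look in the newest picture that a camera, given by its name, has taken for a name from the list of things; names that differ only in an ending like _2 or _b are one class to them, and where a whole thing is asked for, a point or a joint stands for the part that bears it (a point fixed in the world has none). Each returns a list of dicts, best first, with "p" (0 to 1); they miss things now and then, are a little off and sometimes report something else, mostly with a low value. They report only what shows in the picture. A call takes as long as a camera call.
- bot.recognise(camera, name): "location" ([x, y, z] in m, in world coordinates, good to about 4 mm: the middle of the surface that is visible of it).
The state is a dict: "clock": time; "joints": joint angles; "joint_velocities": joint speeds; "joint_efforts": joint torques, N m; "tool_pos": TCP position; "orientation": TCP orientation; "ft_force": force on the tool from outside, world axes, zero at the start; "wrist_torque": the same for the moment, N m; "finger_gap": opening from 0.0 (shut) to 1.0 (fully open); "finger_force": force on a finger pad.
Only numpy, scipy, OpenCV 4.12 (cv2) and the standard library are available. Lean on these libraries where they do the work, as an engineer would, in place of code of your own. Each camera call takes 0.05 s, during which the arm holds its last target. There are 200 camera calls.

## Working session

There is one attempt and no reset: what is moved stays moved. The work goes in short steps, Python scripts to look and compute and a shell command to move; the robot and the scene stay as the last step left them, time stands still between calls to the robot, and variables do not carry over. Pictures are saved under pics/ and viewed, at most 13 in all, crops included, and the job is handed in when it is done.

```bash
mkdir -p pics; python3 - <<'E'
from workcell import bot
import cv2
for c in ("top","side"):
    im=bot.snapshot(c); cv2.imwrite(f"pics/{c}0.png",im[:,:,::-1])
    ci=bot.camera_info(c); import numpy as np
    print(c,ci['fx'],ci['cx'],ci['cy'],ci['dist'],(-np.array(ci['R']).T@np.array(ci['t'])).round(3),np.array(ci['R']).round(2).tolist())
    for n in ("wrench","wrench_grip","nut_top","nut_dot","steel_tray","forceps","centrifuge","dropper_bottle","pot_cream","gauze_pack","pen_torch"):
        r=bot.recognise(c,n); print(n,[(np.round(d['location'],3).tolist(),round(d['p'],2)) for d in r[:2]])
s=bot.sense();print(s)
E
```

```text
top 591.14488730676 321.65231028638914 244.06980445077784 [0.00329989 0.         0.         0.         0.        ] [ 0.453 -0.048  1.219] [[-0.01, -1.0, -0.0], [-0.99, 0.01, -0.1], [0.1, 0.0, -0.99]]
wrench [([0.52, -0.309, 0.052], 0.56)]
wrench_grip [([0.518, -0.309, 0.054], 0.8), ([0.617, 0.094, 0.124], 0.6)]
nut_top [([0.619, 0.098, 0.118], 0.89)]
nut_dot [([0.618, 0.091, 0.12], 0.69)]
steel_tray [([0.509, -0.269, 0.031], 0.59)]
forceps [([0.51, -0.234, 0.037], 0.52)]
centrifuge [([0.6, 0.093, 0.075], 0.6), ([0.711, -0.184, 0.042], 0.31)]
dropper_bottle []
pot_cream [([0.416, 0.192, 0.036], 0.76)]
gauze_pack [([0.386, -0.088, 0.014], 0.79)]
pen_torch [([0.709, -0.126, 0.014], 0.49)]
side 497.77041930332445 317.53286583021264 234.9495756338983 [-0.1298952  0.         0.         0.         0.       ] [0.344 0.875 0.746] [[-0.97, -0.23, -0.0], [-0.13, 0.55, -0.83], [0.19, -0.8, -0.56]]
wrench [([0.517, -0.305, 0.046], 0.56), ([0.511, -0.233, 0.042], 0.3)]
wrench_grip [([0.521, -0.306, 0.048], 0.87)]
nut_top [([0.614, 0.109, 0.121], 0.58), ([0.518, -0.304, 0.045], 0.39)]
nut_dot [([0.
[... 396 characters left out ...]
clock': 1.2, 'joints': array([-1.32041231e+00,  3.52986736e-01,  1.63340035e+00,  6.84441730e-07,
        1.15518780e+00, -2.39335807e-03]), 'joint_velocities': array([-0.00010727, -0.00085087, -0.00010718, -0.00078285,  0.00094899,
        0.00111148]), 'joint_efforts': array([-2.26624528e-03, -5.93767440e+01, -3.34571815e+01,  6.97091315e-02,
        1.57467253e-02, -2.73109151e-06]), 'tool_pos': array([ 0.15631484, -0.60514455,  0.21459111]), 'orientation': array([3.11651662e+00, 3.96002851e-01, 4.42813537e-06]), 'ft_force': array([-0.49854835,  0.23171081,  0.16762383]), 'wrist_torque': array([-0.00142979, -0.01403936, -0.00271784]), 'finger_force': 0.0, 'finger_gap': 0.9983888471395127}
```

View pics/top0.png

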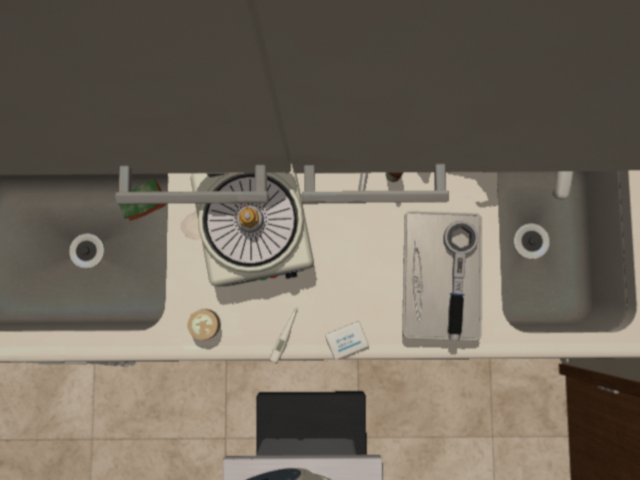

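View pics/side0.png

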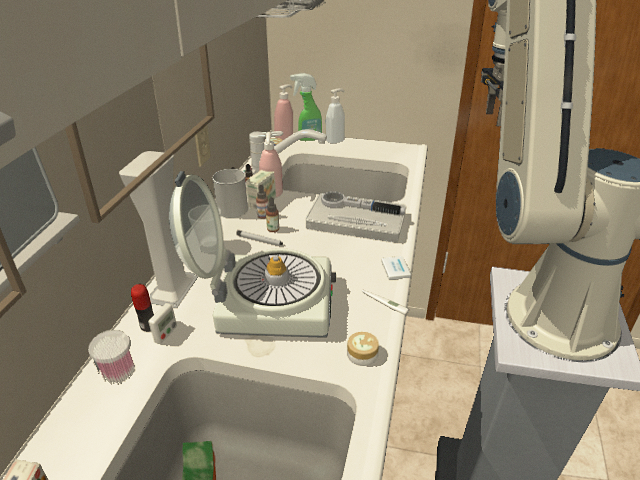

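```bash
python3 - <<'E'
import cv2,numpy as np
im=cv2.imread("pics/top0.png")
a=cv2.resize(im[110:220,190:330],None,fx=5,fy=5,interpolation=cv2.INTER_CUBIC) if 0 else None
np.save("t.npy",im)
E
```

```text
(no output)
```

The top view shows the nut at about (248,217), the wrench ring at (461,237), the grip at (456,313) with the forceps to its left at x≈418. In the side view, the lid stands open on the wall side and the overhead cabinet edge is well above. Next I'll zoom in on the nut and the wrench.

```bash
cat >h.py <<'E'
import numpy as np,cv2
from workcell import bot
def ray(c,uv,z):
    ci=bot.camera_info(c);K=np.array([[ci['fx'],0,ci['cx']],[0,ci['fy'],ci['cy']],[0,0,1]])
    R=np.array(ci['R']);t=np.array(ci['t']).ravel()
    p=cv2.undistortPoints(np.array([[uv]],float),K,np.array(ci['dist'])).ravel()
    d=R.T@np.array([p[0],p[1],1]);o=-R.T@t
    return o+d*(z-o[2])/d[2]
def proj(c,X):
    ci=bot.camera_info(c);K=np.array([[ci['fx'],0,ci['cx']],[0,ci['fy'],ci['cy']],[0,0,1]])
    return cv2.projectPoints(np.array([X],float),cv2.Rodrigues(np.array(ci['R']))[0],np.array(ci['t']).ravel(),K,np.array(ci['dist']))[0].ravel()
def crop(c,u,v,w,h,f,name,im=None):
    im=bot.snapshot(c)[:,:,::-1] if im is None else im
    cv2.imwrite(name,cv2.resize(im[v:v+h,u:u+w],None,fx=f,fy=f,interpolation=cv2.INTER_CUBIC))
E
python3 - <<'E'
from h import *
t=cv2.imread("pics/top0.png");s=cv2.imread("pics/side0.png")
A=cv2.resize(t[195:240,222:275],(424,360),interpolation=cv2.INTER_CUBIC)   # x8
B=cv2.resize(t[212:342,425:485],(180*360//390*1,360),interpolation=cv2.INTER_CUBIC)
C=cv2.resize(s[245:290,253:300],(376,360),interpolation=cv2.INTER_CUBIC)
B=cv2.resize(t[212:342,425:485],None,fx=360/130,fy=360/130,interpolation=cv2.INTER_CUBIC)
cv2.imwrite("pics/c0.png",np.hstack([A[:,:400],C[:,:230*376//376]if 0 else C])) ;cv2.imwrite("pics/w0.png",cv2.resize(t[212:342,425:485],None,fx=4.5,fy=4.5,interpolation=cv2.INTER_CUBIC))
# grip segmentation
g=cv2.cvtColor(t,cv2.COLOR_BGR2GRAY);m=np.zeros_like(g);m[285:342,440:475]=(g[285:342,440:475]<50)
v,u=np.nonzero(m);print(u.mean(),v.mean(),u.min(),u.max(),v.min(),v.max(),ray("top",(u.mean(),v.mean()),.052))
# red dot
for n,i,sl in(("top",t,(195,240,222,275)),("side",s,(245,290,253,300))):
    q=i[sl[0]:sl[1],sl[2]:sl[3]].astype(int);r=(q[...,2]-np.maximum(q[...,1],q[...,0]));k=np.argsort(r.ravel())[-8:]
    print(n,[(int(a%q.shape[1]+sl[2]),int(a//q.shape[1]+sl[0]),int(r.ravel()[a]),q.reshape(-1,3)[a].tolist()) for a in k])
print(ray("top",(461,237),.05),ray("top",(248,217),.133))
E
```

```text
455.3531914893617 313.9255319148936 449 462 294 333 [ 0.43328155 -0.304181    0.052     ]
top [(247, 209, 42, [55, 110, 152]), (252, 215, 42, [62, 124, 166]), (243, 218, 42, [63, 124, 166]), (252, 216, 42, [62, 124, 166]), (247, 210, 43, [63, 125, 168]), (246, 209, 43, [58, 112, 155]), (247, 208, 43, [56, 99, 142]), (246, 208, 44, [63, 99, 143])]
side [(263, 279, 54, [69, 78, 132]), (272, 261, 54, [57, 160, 214]), (280, 260, 55, [54, 157, 212]), (280, 259, 55, [44, 147, 202]), (272, 259, 56, [50, 158, 214]), (262, 279, 63, [61, 68, 131]), (268, 264, 65, [52, 130, 195]), (268, 263, 65, [66, 109, 174])]
[ 0.58503702 -0.32052125  0.05      ] [0.61621477 0.09270965 0.133     ]
```

View pics/c0.png

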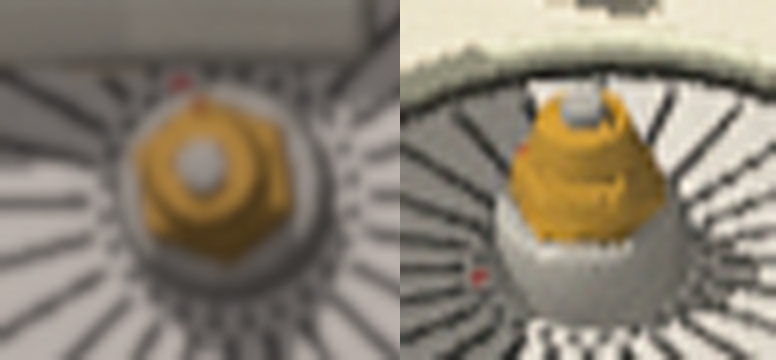

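View pics/w0.png

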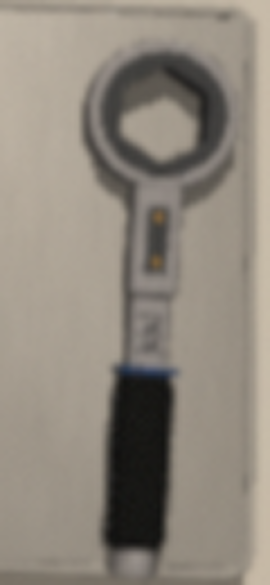

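The nut crop shows the paint dot at crop (198,103), which is about (246.8,207.9) in the full picture. The red spot beside it at (180,82) is a mark on the rotor. The wrench crop shows the ring hole with a corner pointing along the handle. I'll fit models to both silhouettes.

```bash
cat >fit.py <<'E'
from h import *
from scipy.optimize import differential_evolution as DE, minimize
S=8
def hexa(x,y,z,af,yaw,n=6):
    a=yaw+np.arange(n)*2*np.pi/n; r=af/2/np.cos(np.pi/6) if n==6 else af/2
    return np.c_[x+r*np.cos(a),y+r*np.sin(a),np.full(n,z)]
def P(c,X):
    return np.array([proj(c,q) for q in X])
def up(im,b): return cv2.resize(im[b[1]:b[3],b[0]:b[2]],None,fx=S,fy=S,interpolation=cv2.INTER_CUBIC)
def tocrop(p,b): return (p-np.array(b[:2])+.5)*S-.5
def iou(a,b): return (a&b).sum()/max(1,(a|b).sum())
def hull(m,p): cv2.fillConvexPoly(m,cv2.convexHull(np.round(p).astype(np.int32)),1)
def nutmask(c,b,shape,q):
    x,y,w=q; m=np.zeros(shape,np.uint8)
    hull(m,tocrop(np.vstack([P(c,hexa(x,y,.100,.036,w)),P(c,hexa(x,y,.109,.036,w))]),b))
    hull(m,tocrop(np.vstack([P(c,hexa(x,y,.109,.036,w)),P(c,hexa(x,y,.116,.031,w))]),b))
    return m
E
python3 - <<'E'
from fit import *
t=cv2.imread("pics/top0.png");s=cv2.imread("pics/side0.png")
for c,im,b in(("top",t,(222,195,275,240)),("side",s,(258,250,298,285))):
    I=up(im,b).astype(int); obs=((I[...,2]-I[...,0])>45).astype(np.uint8)
    n,l,st,_=cv2.connectedComponentsWithStats(obs);k=1+np.argmax(st[1:,4]);obs=(l==k).astype(np.uint8)
    obs=cv2.morphologyEx(obs,cv2.MORPH_CLOSE,np.ones((25,25),np.uint8))
    def cost(q):
        m=nutmask(c,b,obs.shape,q)
        x,y,_=q; a=np.vstack([P(c,hexa(x,y,.116,.030,0,24)),P(c,hexa(x,y,.125,.025,0,24))]);hull(m,tocrop(a,b))
        return -iou(m,obs)
    r=DE(cost,[(.59,.64),(.07,.12),(-np.pi/6,np.pi/6)],maxiter=25,popsize=10,seed=1,tol=1e-6)
    print(c,r.x[:2].round(4),np.degrees(r.x[2]).round(1),r.fun)
d=ray("top",(246.6,207.7),.116);print("dot top",d); d2=ray("side",(268,263.5),.116);print("dot side",d2)
# wrench hole via ring outer + bright hole
b=(437,212,485,262);I=up(t,b).astype(int);g=I.mean(2)
b2=b
def cost(q):
    x,y,w=q
    m=np.zeros(g.shape,np.uint8);hull(m,tocrop(P("top",hexa(x,y,.050,.0376,w)),b))
    m2=np.zeros(g.shape,np.uint8);hull(m2,tocrop(P("top",hexa(x,y,.032,.0376,w)),b)); vis=m&m2
    o=np.zeros(g.shape,np.uint8);hull(o,tocrop(P("top",hexa(x,y,.041,.064,0,32)),b))
    ring=o&(1-m)
    return g[ring>0].mean()-g[vis>0].mean()
r=DE(cost,[(.56,.61),(-.34,-.30),(-np.pi/6-.1,np.pi/6-.1)],maxiter=25,popsize=10,seed=1)
print("ring",r.x[:2].round(4),np.degrees(r.x[2]).round(1),r.fun)
# grip axis by PCA
G=cv2.cvtColor(t,cv2.COLOR_BGR2GRAY);m=np.zeros_like(G);m[292:336,440:475]=(G[292:336,440:475]<60)
v,u=np.nonzero(m);X=np.array([ray("top",(a,bb),.048)[:2] for a,bb in zip(u,v)]);w,V=np.linalg.eigh(np.cov(X.T));print("grip",X.mean(0),np.degrees(np.arctan2(V[1,1],V[0,1]))%180-180, X.min(0),X.max(0))
E
```

```text
Traceback (most recent call last):
  File "fit.py", line 8, in P
    return np.array([proj(c,q) for q in X])
                     ~~~~^^^^^
  File "h.py", line 10, in proj
    ci=bot.camera_info(c);K=np.array([[ci['fx'],0,ci['cx']],[0,ci['fy'],ci['cy']],[0,0,1]])
ValueError: time passes only in moves, steps and waits
```

```bash
sed -i 's/^def ray/from functools import lru_cache\n@lru_cache\ndef CI(c): return bot.camera_info(c)\ndef ray/; s/bot.camera_info(c);K/CI(c);K/; s/np.array(\[X\],float)/np.atleast_2d(np.array(X,float))/; s/\[0\]\.ravel()$/[0].reshape(-1,2).squeeze()/' h.py
sed -i 's/return np.array(\[proj.*/return proj(c,X)/' fit.py
cat >run1.py <<'E'
from fit import *
t=cv2.imread("pics/top0.png");s=cv2.imread("pics/side0.png")
for c,im,b in(("top",t,(222,195,275,240)),("side",s,(258,250,298,285))):
    I=up(im,b).astype(int); obs=((I[...,2]-I[...,0])>45).astype(np.uint8)
    n,l,st,_=cv2.connectedComponentsWithStats(obs);k=1+np.argmax(st[1:,4]);obs=(l==k).astype(np.uint8)
    obs=cv2.morphologyEx(obs,cv2.MORPH_CLOSE,np.ones((25,25),np.uint8))
    def cost(q):
        m=nutmask(c,b,obs.shape,q)
        x,y,_=q; a=np.vstack([P(c,hexa(x,y,.116,.030,0,24)),P(c,hexa(x,y,.125,.025,0,24))]);hull(m,tocrop(a,b))
        return -iou(m,obs)
    r=DE(cost,[(.59,.64),(.07,.12),(-np.pi/6,np.pi/6)],maxiter=25,popsize=10,seed=1,tol=1e-6)
    print(c,r.x[:2].round(4),np.degrees(r.x[2]).round(1),r.fun)
d=ray("top",(246.6,207.7),.116);print("dot top",d); d2=ray("side",(268,263.5),.116);print("dot side",d2)
b=(437,212,485,262);I=up(t,b).astype(int);g=I.mean(2)
def cost(q):
    x,y,w=q
    m=np.zeros(g.shape,np.uint8);hull(m,tocrop(P("top",hexa(x,y,.050,.0376,w)),b))
    m2=np.zeros(g.shape,np.uint8);hull(m2,tocrop(P("top",hexa(x,y,.032,.0376,w)),b)); vis=m&m2
    o=np.zeros(g.shape,np.uint8);hull(o,tocrop(P("top",hexa(x,y,.041,.064,0,32)),b))
    ring=o&(1-m)
    return g[ring>0].mean()-g[vis>0].mean()
r=DE(cost,[(.56,.61),(-.34,-.30),(-np.pi/6-.1,np.pi/6-.1)],maxiter=25,popsize=10,seed=1)
print("ring",r.x[:2].round(4),np.degrees(r.x[2]).round(1),r.fun)
G=cv2.cvtColor(t,cv2.COLOR_BGR2GRAY);m=np.zeros_like(G);m[292:336,440:475]=(G[292:336,440:475]<60)
v,u=np.nonzero(m);X=np.array([ray("top",(a,bb),.048)[:2] for a,bb in zip(u,v)]);w,V=np.linalg.eigh(np.cov(X.T));print("grip",X.mean(0),np.degrees(np.arctan2(V[1,1],V[0,1]))%180-180, X.min(0),X.max(0))
E
python3 run1.py
```

```text
top [0.6216 0.0965] 7.5 -0.7896092743666809
side [0.6215 0.1004] 7.6 -0.8988638182109138
dot top [0.63654184 0.09764076 0.116     ]
dot side [0.63660095 0.10444581 0.116     ]
ring [ 0.5825 -0.3194] -16.8 -40.23132978412367
grip [ 0.43314507 -0.30484285] -5.65919162833157 [ 0.39606559 -0.31916887] [ 0.47228295 -0.28964036]
```

Both views put the nut at about (0.6216, 0.0985) with yaw 7.5°. The wrench yaw is −5.65°, with the ring at about (0.5835, −0.3196). I'm moving above the grip now.

```bash
python3 -m jog '[{"hand":0.6,"linear":[1,1,0],"yaw":-0.5},{"hand":0.6,"linear":[1,1,0],"yaw":-0.5},{"hand":0.6,"linear":[1,1,0],"yaw":-0.5},{"hand":0.6,"linear":[1,1,0],"yaw":-0.5},{"hand":0.6,"linear":[1,1,0],"yaw":-0.5}]' 40
python3 -m jog '[{"hand":0.6,"linear":[1,1,0],"yaw":-0.5},{"hand":0.6,"linear":[1,1,-0.3],"yaw":-0.5},{"hand":0.6,"linear":[1,1,-0.5],"yaw":-0.5},{"hand":0.6,"linear":[0.8,0.8,-1],"yaw":0},{"hand":0.6,"linear":[0.5,0.5,-0.7],"yaw":0}]'
python3 -c "
from workcell import bot
print(bot.sense())"
```

```text
clock: 1.7
tool_pos: [0.3073, -0.4539, 0.2147]
orientation: [3.141, 0.051, 0.0]
ft_force: [-0.1, -1.1, 0.5]
finger_gap: 0.603
finger_force: 0.0
clock: 2.2
tool_pos: [0.4366, -0.3241, 0.1385]
orientation: [-3.138, 0.149, -0.0]
ft_force: [-0.3, 0.4, -0.1]
finger_gap: 0.6
finger_force: 0.0
{'clock': 2.2, 'joints': array([-6.41575572e-01,  3.16033373e-01,  1.87803927e+00,  4.15578078e-04,
        9.47483745e-01,  1.02384879e+00]), 'joint_velocities': array([ 0.36503286,  0.30719934,  0.11042148, -0.00976251, -0.40995674,
        0.3611791 ]), 'joint_efforts': array([ -1.60276584, -55.53564548, -29.32509184,   0.21455445,
         0.43753043,  -0.26479578]), 'tool_pos': array([ 0.4366285 , -0.32413593,  0.13854481]), 'orientation': array([-3.13779985e+00,  1.48954230e-01, -3.43944378e-04]), 'ft_force': array([-0.29525701,  0.4366089 , -0.12016375]), 'wrist_torque': array([0.00539358, 0.00014711, 0.00855449]), 'finger_force': 0.0, 'finger_gap': 0.6002095554321603}
```

```bash
python3 -m jog '[{"hand":0.6,"linear":[0.46,0.67,0],"yaw":-0.03},{"hand":0.6,"linear":[0,0,-1],"yaw":0},{"hand":0.6,"linear":[0,0,-1],"yaw":0},{"hand":0.6,"linear":[0,0,-0.9],"yaw":0},{"hand":0.6,"linear":[0,0,-0.5],"yaw":0}]'
python3 -m jog '[{"hand":0.6,"linear":[0,0,-0.05],"yaw":0},{"hand":0.2,"linear":[0,0,0],"yaw":0},{"hand":0.2,"linear":[0,0,0],"yaw":0},{"hand":0.2,"linear":[0,0,0],"yaw":0},{"hand":0.2,"linear":[0,0,0],"yaw":0}]' 60
```

```text
clock: 2.7
tool_pos: [0.4483, -0.3053, 0.0356]
orientation: [-3.137, 0.155, 0.003]
ft_force: [-0.5, -1.1, 0.1]
finger_gap: 0.603
finger_force: 0.0
clock: 3.2
tool_pos: [0.4496, -0.3064, 0.037]
orientation: [3.137, -0.155, 0.002]
ft_force: [-0.2, -2.3, 3.9]
finger_gap: 0.277
finger_force: 57.3
```

```bash
python3 -m jog '[{"hand":0.2,"linear":[0,0,0.2],"yaw":0},{"hand":0.2,"linear":[0,0,0.5],"yaw":0},{"hand":0.2,"linear":[0,0,0.8],"yaw":0},{"hand":0.2,"linear":[0,0,1],"yaw":0},{"hand":0.2,"linear":[0,0,1],"yaw":0}]'
python3 -m jog '[{"hand":0.2,"linear":[0,0,0.9],"yaw":0},{"hand":0.2,"linear":[0,0.3,0.4],"yaw":0},{"hand":0.2,"linear":[0,0.5,0],"yaw":0},{"hand":0.2,"linear":[0,0.8,0],"yaw":0.3},{"hand":0.2,"linear":[0,1,0],"yaw":0.3}]'
python3 -m jog '[{"hand":0.2,"linear":[0.2,1,0],"yaw":0.3},{"hand":0.2,"linear":[0.2,1,0],"yaw":0.3},{"hand":0.2,"linear":[0.2,1,0],"yaw":0.3},{"hand":0.2,"linear":[0.2,1,0],"yaw":0.3},{"hand":0.2,"linear":[0.2,1,0],"yaw":0.3}]'
python3 -m jog '[{"hand":0.2,"linear":[0.2,1,0],"yaw":0.3},{"hand":0.2,"linear":[0.1,1,0],"yaw":0.23},{"hand":0.2,"linear":[0,0.8,0],"yaw":0},{"hand":0.2,"linear":[0,0.5,0],"yaw":0},{"hand":0.2,"linear":[0,0.2,0],"yaw":0}]'
python3 - <<'E'
from h import *
t=bot.snapshot("top")[:,:,::-1];s=bot.snapshot("side")[:,:,::-1]
cv2.imwrite("pics/top1.png",t);cv2.imwrite("pics/side1.png",s)
cv2.imwrite("pics/c1.png",np.hstack([cv2.resize(t[180:270,210:290],(400,450),interpolation=cv2.INTER_CUBIC),cv2.resize(s[195:315,220:326],(398,450),interpolation=cv2.INTER_CUBIC)]))
q=bot.sense();print(q['wrist_torque'],q['ft_force'],q['joints'],q['tool_pos'],q['orientation'])
E
```

```text
clock: 3.7
tool_pos: [0.4485, -0.3056, 0.1422]
orientation: [-3.137, 0.155, 0.002]
ft_force: [0.7, 0.1, -2.9]
finger_gap: 0.276
finger_force: 60.0
clock: 4.2
tool_pos: [0.4478, -0.2262, 0.1785]
orientation: [-3.14, 0.073, 0.004]
ft_force: [1.5, 0.4, -2.4]
finger_gap: 0.275
finger_force: 60.0
clock: 4.7
tool_pos: [0.4774, -0.0755, 0.1783]
orientation: [-3.138, -0.135, 0.005]
ft_force: [0.1, -0.5, -2.6]
finger_gap: 0.279
finger_force: 60.0
clock: 5.2
tool_pos: [0.4862, 0.029, 0.1784]
orientation: [-3.134, -0.208, 0.005]
ft_force: [-0.4, -0.3, -2.6]
finger_gap: 0.278
finger_force: 60.0
[-0.04549409  0.13616482 -0.02710911] [-0.54699505 -1.13564137 -2.85480954] [5.41387126e-02 1.81497636e-01 1.95519384e+00 7.87825650e-05
 1.00705038e+00 1.49260180e+00] [0.48685132 0.02790945 0.17896147] [-3.13462856 -0.20764461  0.00337437]
```

View pics/c1.png

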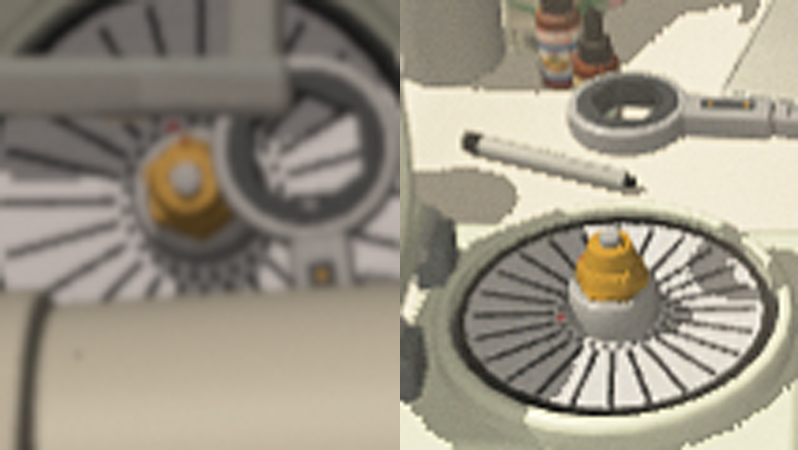

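The ring is held level in front of the nut, at about (620,115) in the side half and (305,150) in the top half. I'll overlay the predicted ring and nut to check the offsets.

```bash
cat >ov.py <<'E'
from fit import *
t=cv2.imread("pics/top1.png");s=cv2.imread("pics/side1.png")
w=np.radians(7.5);x,y=.4869+.1348*np.cos(w),.0279+.1348*np.sin(w);zb=.179-.0045
out=[]
for c,im,b in(("top",t,(225,180,290,235)),("side",s,(250,205,315,285))):
    f=8 if c=="top" else 6
    I=cv2.resize(im[b[1]:b[3],b[0]:b[2]],None,fx=f,fy=f,interpolation=cv2.INTER_CUBIC)
    def L(X,col): cv2.polylines(I,[np.round(((P(c,X)-np.array(b[:2])+.5)*f-.5)*16).astype(np.int32)],True,col,1,cv2.LINE_AA,4)
    L(hexa(x,y,zb+.018,.068,0,48),(0,255,0));L(hexa(x,y,zb,.068,0,48),(255,0,255));L(hexa(x,y,zb+.018,.0376,w),(0,255,255))
    L(hexa(.6216,.0985,.109,.036,w),(255,0,0));L(hexa(.6216,.0985,.133,.010,0,24),(255,0,0))
    out.append(cv2.resize(I,(390,int(I.shape[0]*390/I.shape[1]))))
h=max(o.shape[0] for o in out)
cv2.imwrite("pics/ov1.png",np.hstack([cv2.copyMakeBorder(o,0,h-o.shape[0],0,0,cv2.BORDER_CONSTANT) for o in out]))
E
python3 ov.py
```

```text
(no output)
```

View pics/ov1.png

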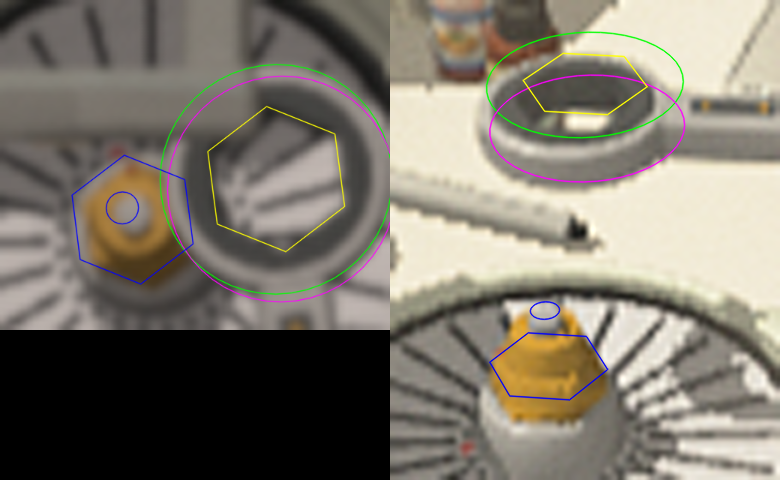

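```bash
cat >ring.py <<'E'
from fit import *
def ringfit(c,im,z,x0,y0,sides=None):
    g=cv2.GaussianBlur(cv2.cvtColor(im,cv2.COLOR_BGR2GRAY),(0,0),.7).astype(np.float32)
    a=np.linspace(0,2*np.pi,72,endpoint=False)
    if c=="top": a=a[(np.cos(a)<.5)&(np.cos(a)>-.8)] if sides else a
    def samp(x,y,r):
        p=P(c,np.c_[x+r*np.cos(a),y+r*np.sin(a),np.full(len(a),z)]);return cv2.remap(g,p[:,0].astype(np.float32)[None],p[:,1].astype(np.float32)[None],1)[0]
    def cost(q): 
        return -sum(samp(*q,r).mean() for r in(.0295,.031))/2+(sum(samp(*q,r).mean() for r in(.0235,.025))/2)
    r=DE(cost,[(x0-.015,x0+.015),(y0-.015,y0+.015)],seed=1,maxiter=60,tol=1e-7);return r.x,r.fun
if __name__=="__main__":
    print("tray top",ringfit("top",cv2.imread("pics/top0.png"),.050,.5835,-.3196),"side",ringfit("side",cv2.imread("pics/side0.png"),.050,.5835,-.3196))
    T=cv2.imread("pics/top1.png");S_=cv2.imread("pics/side1.png")
    for z in(.180,.186,.1925):
        print(z,"top",ringfit("top",T,z,.6205,.0455,1),"side",ringfit("side",S_,z,.6205,.0455))
E
python3 ring.py
```

```text
tray top (array([ 0.5856092 , -0.32051396]), np.float64(-53.214599609375)) side (array([ 0.58629668, -0.30938226]), np.float64(-33.791656494140625))
0.18 top (array([0.62278819, 0.04613782]), np.float64(-53.53157043457031)) side (array([0.62691175, 0.03947141]), np.float64(-60.169891357421875))
0.186 top (array([0.62209292, 0.04556785]), np.float64(-53.959747314453125)) side (array([0.62399957, 0.04814081]), np.float64(-61.84791564941406))
0.1925 top (array([0.62135189, 0.045072  ]), np.float64(-54.31861877441406)) side (array([0.62072439, 0.05763386]), np.float64(-63.20667266845703))
```

The ring is level: the method's z bias is the same as on the tray, so there is no droop. The offset to the nut is about dy=+52 mm, dx≈0. I'm moving over the nut and descending to just above the stub.

```bash
python3 -m jog '[{"hand":0.2,"linear":[0,0.4,0],"yaw":0},{"hand":0.2,"linear":[0,0.6,0],"yaw":0},{"hand":0.2,"linear":[0,0.5,0],"yaw":0},{"hand":0.2,"linear":[0,0.23,0],"yaw":0},{"hand":0.2,"linear":[0,0,0],"yaw":0}]'
python3 -m jog '[{"hand":0.2,"linear":[0,0,-0.5],"yaw":0},{"hand":0.2,"linear":[0,0,-0.5],"yaw":0},{"hand":0.2,"linear":[0,0,-0.2],"yaw":0},{"hand":0.2,"linear":[0,0,0],"yaw":0},{"hand":0.2,"linear":[0,0,0],"yaw":0}]'
python3 - <<'E'
from ring import *
t=bot.snapshot("top")[:,:,::-1].copy();s=bot.snapshot("side")[:,:,::-1].copy()
cv2.imwrite("pics/top2.png",t);cv2.imwrite("pics/side2.png",s)
print(ringfit("top",t,.149,.621,.097,1),ringfit("side",s,.149,.621,.1))
cv2.imwrite("pics/c2.png",np.hstack([cv2.resize(t[185:245,215:285],(420,360),interpolation=cv2.INTER_CUBIC),cv2.resize(s[225:295,240:310],(360,360),interpolation=cv2.INTER_CUBIC)]))
q=bot.sense();print(q['wrist_torque'],q['ft_force'],q['tool_pos'])
E
```

```text
clock: 5.8
tool_pos: [0.488, 0.0793, 0.1799]
orientation: [-3.135, -0.206, 0.0]
ft_force: [0.7, 0.3, -3.0]
finger_gap: 0.276
finger_force: 60.0
clock: 6.3
tool_pos: [0.4884, 0.0786, 0.1444]
orientation: [3.135, 0.204, 0.0]
ft_force: [1.0, -0.6, -1.8]
finger_gap: 0.278
finger_force: 60.0
(array([0.6247168 , 0.09612175]), np.float64(-55.01695251464844)) (array([0.6281923 , 0.09276072]), np.float64(-71.14942169189453))
[-0.01028923  0.09017223  0.01309863] [ 0.41390423 -0.091455   -3.06905791] [0.48863556 0.0787642  0.14473164]
```

View pics/c2.png

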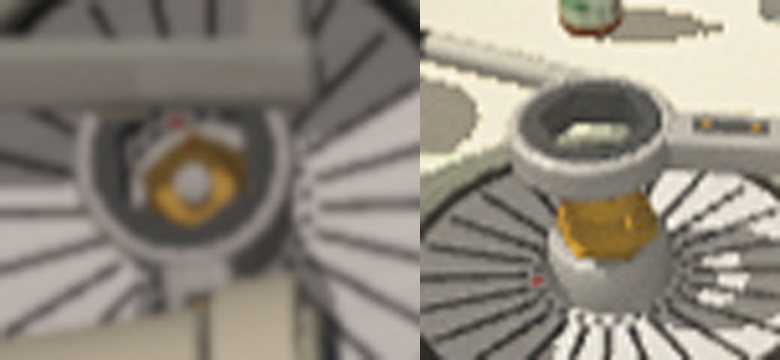

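The ring is over the nut but sits about 4 mm too far toward +x and 1 mm toward −y. I'm correcting that and feeling my way down.

```bash
python3 -m jog '[{"hand":0.2,"linear":[-0.13,0.04,0],"yaw":0},{"hand":0.2,"linear":[0,0,-0.2],"yaw":0},{"hand":0.2,"linear":[0,0,-0.2],"yaw":0},{"hand":0.2,"linear":[0,0,-0.1],"yaw":0},{"hand":0.2,"linear":[0,0,0],"yaw":0}]'
python3 -m jog '[{"hand":0.2,"linear":[0,0,-0.1],"yaw":0},{"hand":0.2,"linear":[0,0,-0.1],"yaw":0},{"hand":0.2,"linear":[0,0,-0.1],"yaw":0},{"hand":0.2,"linear":[0,0,0],"yaw":0},{"hand":0.2,"linear":[0,0,0],"yaw":0}]'
python3 - <<'E'
from ring import *
t=bot.snapshot("top")[:,:,::-1].copy();s=bot.snapshot("side")[:,:,::-1].copy()
cv2.imwrite("pics/top3.png",t);cv2.imwrite("pics/side3.png",s)
print(ringfit("top",t,.128,.621,.097,1),ringfit("side",s,.128,.621,.1))
cv2.imwrite("pics/c3.png",np.hstack([cv2.resize(t[185:245,215:285],(420,360),interpolation=cv2.INTER_CUBIC),cv2.resize(s[225:295,240:310],(360,360),interpolation=cv2.INTER_CUBIC)]))
q=bot.sense();print(q['wrist_torque'],q['ft_force'],q['tool_pos'])
E
```

```text
clock: 6.9
tool_pos: [0.4837, 0.08, 0.1284]
orientation: [3.135, 0.205, -0.002]
ft_force: [-1.2, 0.2, -2.7]
finger_gap: 0.278
finger_force: 60.0
clock: 7.4
tool_pos: [0.4842, 0.0801, 0.12]
orientation: [3.135, 0.205, -0.0]
ft_force: [0.1, 0.1, -3.1]
finger_gap: 0.274
finger_force: 60.0
(array([0.62030054, 0.09728718]), np.float64(-55.528289794921875)) (array([0.62208471, 0.09925071]), np.float64(-71.71315002441406))
[0.00203103 0.1590109  0.01920059] [-0.50843854  0.41504042 -2.16660735] [0.48429754 0.08008341 0.12016385]
```

View pics/c3.png

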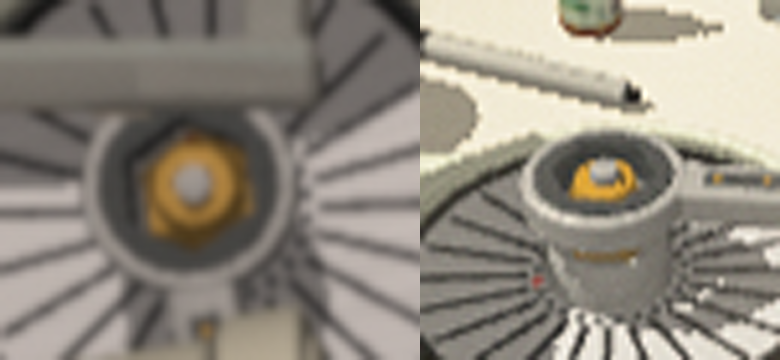

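The ring is centred on the nut, with no contact force and the hexagons matching. Continuing down.

```bash
python3 -m jog '[{"hand":0.2,"linear":[0,0,-0.1],"yaw":0},{"hand":0.2,"linear":[0,0,-0.05],"yaw":0},{"hand":0.2,"linear":[0,0,-0.05],"yaw":0},{"hand":0.2,"linear":[0,0,0],"yaw":0},{"hand":0.2,"linear":[0,0,0],"yaw":0}]'
python3 -m jog '[{"hand":0.2,"linear":[0,0,-0.05],"yaw":0},{"hand":0.2,"linear":[0,0,-0.05],"yaw":0},{"hand":0.2,"linear":[0,0,-0.05],"yaw":0},{"hand":0.2,"linear":[0,0,0],"yaw":0},{"hand":0.2,"linear":[0,0,0],"yaw":0}]'
python3 -c "
from workcell import bot
q=bot.sense();print(q['wrist_torque'],q['ft_force'],q['tool_pos'])"
```

```text
clock: 8.0
tool_pos: [0.4841, 0.0799, 0.114]
orientation: [3.135, 0.205, -0.001]
ft_force: [-1.2, -1.4, -1.2]
finger_gap: 0.277
finger_force: 60.0
clock: 8.5
tool_pos: [0.4839, 0.08, 0.1094]
orientation: [3.135, 0.205, -0.001]
ft_force: [-1.0, -3.1, -1.7]
finger_gap: 0.276
finger_force: 60.1
[-0.62807806  0.47754841 -0.34523109] [-1.04988352 -3.07536746 -1.66232932] [0.48390864 0.07995702 0.10941684]
```

```bash
python3 -m jog '[{"hand":0.2,"linear":[-0.01,-0.03,0],"yaw":0},{"hand":0.2,"linear":[0,0,-0.05],"yaw":0},{"hand":0.2,"linear":[0,0,-0.03],"yaw":0},{"hand":0.2,"linear":[0,0,0],"yaw":0},{"hand":0.2,"linear":[0,0,0],"yaw":0}]'
python3 -c "
from workcell import bot
q=bot.sense();print(q['wrist_torque'],q['ft_force'],q['tool_pos'])"
```

```text
clock: 9.0
tool_pos: [0.4839, 0.0792, 0.1072]
orientation: [-3.135, -0.205, -0.0]
ft_force: [-1.6, -1.2, -2.4]
finger_gap: 0.278
finger_force: 60.0
[-0.37814935  0.29504812 -0.16633845] [-1.61072398 -1.22019352 -2.35744958] [0.48394059 0.07922458 0.10715354]
```

```bash
python3 -m jog '[{"hand":0.2,"linear":[-0.02,-0.02,-0.03],"yaw":0},{"hand":0.2,"linear":[0,0,-0.03],"yaw":0},{"hand":0.2,"linear":[0,0,-0.03],"yaw":0},{"hand":0.2,"linear":[0,0,0],"yaw":0},{"hand":0.2,"linear":[0,0,0],"yaw":0}]'
python3 -c "
from workcell import bot
q=bot.sense();print(q['wrist_torque'],q['ft_force'],q['tool_pos'])"
```

```text
clock: 9.5
tool_pos: [0.4837, 0.0787, 0.1046]
orientation: [-3.135, -0.205, -0.001]
ft_force: [0.1, -0.7, -1.3]
finger_gap: 0.278
finger_force: 60.0
[ 0.01461353 -0.05781245 -0.03775762] [ 0.14169213 -0.69158551 -1.29627106] [0.4836841  0.07866135 0.10463078]
```

```bash
python3 -m jog '[{"hand":0.2,"linear":[0,0,-0.03],"yaw":0},{"hand":0.2,"linear":[0,0,-0.03],"yaw":0},{"hand":0.2,"linear":[0,0,0],"yaw":0},{"hand":0.2,"linear":[0,0,0],"yaw":0},{"hand":0.2,"linear":[0,0,0],"yaw":0}]'
python3 - <<'E'
from ring import *
t=bot.snapshot("top")[:,:,::-1].copy();s=bot.snapshot("side")[:,:,::-1].copy()
cv2.imwrite("pics/side4.png",s)
cv2.imwrite("pics/c4.png",np.hstack([cv2.resize(t[185:245,215:285],(420,360),interpolation=cv2.INTER_CUBIC),cv2.resize(s[225:295,240:310],(360,360),interpolation=cv2.INTER_CUBIC)]))
q=bot.sense();print(q['wrist_torque'],q['ft_force'],q['tool_pos'])
E
```

```text
clock: 10.0
tool_pos: [0.4835, 0.0786, 0.1028]
orientation: [-3.135, -0.205, -0.001]
ft_force: [-1.2, -1.4, 1.6]
finger_gap: 0.274
finger_force: 60.0
[ 0.06629925 -0.30375178 -0.01264314] [ 0.21819512 -0.85129009  1.66043435] [0.48353806 0.07860945 0.1027907 ]
```

View pics/c4.png

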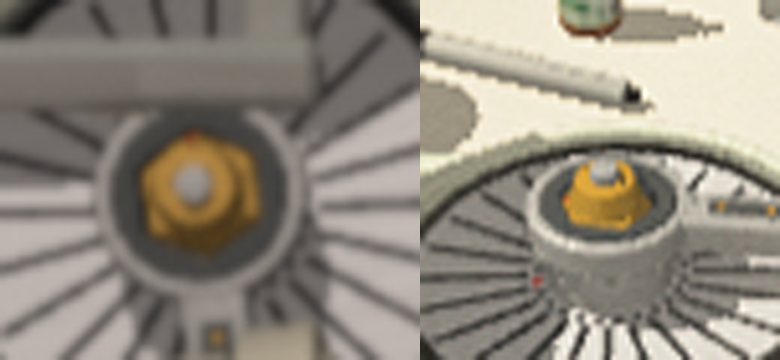

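The ring is fully down around the nut: fz reads contact with the hub, and the dot is visible at (190,135) in the left half. I'll rotate clockwise about the nut, first taking up the play.

```bash
cat >m.py <<'E'
from workcell import bot
import numpy as np
q=bot.sense();o=q['orientation'];a=2*np.degrees(np.arctan2(o[1],o[0]));a=(a+90)%180-90
r=.1385;w=np.radians(a);p=q['tool_pos'];F=q['ft_force'];T=q['wrist_torque'];d=-r*np.array([np.cos(w),np.sin(w)])
M=T[2]+d[0]*F[1]-d[1]*F[0]
C=p[:2]-d
print("   yaw %.2f C %.4f %.4f z %.4f F %s Tz %.2f T %s M %.2f"%(a,*C,p[2],F.round(1),T[2],T[:2].round(2),M))
E
python3 m.py
python3 -m jog '[{"hand":0.2,"linear":[-0.01,0.113,0.02],"yaw":-0.28},{"hand":0.2,"linear":[-0.01,0.113,0],"yaw":-0.28},{"hand":0.2,"linear":[-0.01,0.113,0],"yaw":-0.28},{"hand":0.2,"linear":[-0.01,0.113,0],"yaw":-0.28},{"hand":0.2,"linear":[0,0.113,0],"yaw":-0.28}]' >/dev/null; python3 m.py
python3 -m jog '[{"hand":0.2,"linear":[0,0.08,0],"yaw":-0.2},{"hand":0.2,"linear":[0,0.08,0],"yaw":-0.2},{"hand":0.2,"linear":[0,0.08,0],"yaw":-0.2},{"hand":0.2,"linear":[0,0,0],"yaw":0},{"hand":0.2,"linear":[0,0,0],"yaw":0}]' >/dev/null;  python3 m.py
```

```text
yaw 7.49 C 0.6209 0.0967 z 0.1028 F [ 0.2 -0.9  1.7] Tz -0.01 T [ 0.07 -0.3 ] M 0.11
   yaw 0.49 C 0.6209 0.0960 z 0.1033 F [ 0.8 -6.2  0.7] Tz 0.19 T [-1.05 -0.49] M 1.05
   yaw -2.45 C 0.6208 0.0960 z 0.1033 F [ 2.  -5.3 -0.5] Tz 0.17 T [-1.01 -0.52] M 0.89
```

```bash

python3 -m jog '[{"hand":0.2,"linear":[0.005,0.08,0],"yaw":-0.2},{"hand":0.2,"linear":[0.005,0.08,0],"yaw":-0.2},{"hand":0.2,"linear":[0.005,0.08,0],"yaw":-0.2},{"hand":0.2,"linear":[0,0,0],"yaw":0},{"hand":0.2,"linear":[0,0,0],"yaw":0}]' >/dev/null;  python3 m.py
python3 -m jog '[{"hand":0.2,"linear":[0.01,0.08,0],"yaw":-0.2},{"hand":0.2,"linear":[0.01,0.08,0],"yaw":-0.2},{"hand":0.2,"linear":[0.01,0.08,0],"yaw":-0.2},{"hand":0.2,"linear":[0,0,0],"yaw":0},{"hand":0.2,"linear":[0,0,0],"yaw":0}]' >/dev/null;  python3 m.py;python3 m.py
```

```text
yaw -5.45 C 0.6208 0.0959 z 0.1033 F [ 1.3 -5.5  0.4] Tz 0.24 T [-1.05 -0.55] M 0.98
   yaw -8.44 C 0.6207 0.0959 z 0.1032 F [ 0.6 -6.9  1.8] Tz 0.23 T [-1.11 -0.55] M 1.16
   yaw -8.44 C 0.6207 0.0959 z 0.1032 F [ 0.6 -6.9  1.8] Tz 0.23 T [-1.11 -0.55] M 1.16
```

Torque is engaged and rising. I'll go on in 1° steps, with a guard that ends the chain on a torque drop.

```bash
cat >>m.py <<'E'
import os,sys
f="mx";g=abs(T[0])+abs(T[2]);mx=max(float(open(f).read()) if os.path.exists(f) else 0,g);open(f,"w").write(str(mx))
print("   g %.3f max %.3f"%(g,mx)); sys.exit(1 if g<mx-.12 else 0)
E
J="python3 -m jog"
$J '[{"hand":0.2,"linear":[0.006,0.04,0],"yaw":-0.1},{"hand":0.2,"linear":[0.006,0.04,0],"yaw":-0.1},{"hand":0.2,"linear":[0,0,0],"yaw":0},{"hand":0.2,"linear":[0,0,0],"yaw":0},{"hand":0.2,"linear":[0,0,0],"yaw":0}]' >/dev/null&&  python3 m.py &&
$J '[{"hand":0.2,"linear":[0.007,0.04,0],"yaw":-0.1},{"hand":0.2,"linear":[0.007,0.04,0],"yaw":-0.1},{"hand":0.2,"linear":[0,0,0],"yaw":0},{"hand":0.2,"linear":[0,0,0],"yaw":0},{"hand":0.2,"linear":[0,0,0],"yaw":0}]' >/dev/null&&  python3 m.py &&
$J '[{"hand":0.2,"linear":[0.008,0.04,0],"yaw":-0.1},{"hand":0.2,"linear":[0.008,0.04,0],"yaw":-0.1},{"hand":0.2,"linear":[0,0,0],"yaw":0},{"hand":0.2,"linear":[0,0,0],"yaw":0},{"hand":0.2,"linear":[0,0,0],"yaw":0}]' >/dev/null&&  python3 m.py
```

```text
yaw -9.43 C 0.6206 0.0958 z 0.1032 F [ 0.5 -6.6  1. ] Tz 0.24 T [-1.18 -0.51] M 1.13
   g 1.420 max 1.420
   yaw -10.44 C 0.6206 0.0957 z 0.1032 F [ 0.5 -6.1  1. ] Tz 0.30 T [-1.17 -0.53] M 1.12
   g 1.477 max 1.477
   yaw -11.43 C 0.6207 0.0958 z 0.1032 F [ 1.1 -6.6  1. ] Tz 0.26 T [-1.27 -0.53] M 1.13
   g 1.529 max 1.529
```

```bash
J="python3 -m jog"
$J '[{"hand":0.2,"linear":[0.008,0.039,0],"yaw":-0.1},{"hand":0.2,"linear":[0.008,0.039,0],"yaw":-0.1},{"hand":0.2,"linear":[0,0,0],"yaw":0},{"hand":0.2,"linear":[0,0,0],"yaw":0},{"hand":0.2,"linear":[0,0,0],"yaw":0}]' >/dev/null&&  python3 m.py &&
$J '[{"hand":0.2,"linear":[0.009,0.039,0],"yaw":-0.1},{"hand":0.2,"linear":[0.009,0.039,0],"yaw":-0.1},{"hand":0.2,"linear":[0,0,0],"yaw":0},{"hand":0.2,"linear":[0,0,0],"yaw":0},{"hand":0.2,"linear":[0,0,0],"yaw":0}]' >/dev/null&&  python3 m.py &&
$J '[{"hand":0.2,"linear":[0.01,0.039,0],"yaw":-0.1},{"hand":0.2,"linear":[0.01,0.039,0],"yaw":-0.1},{"hand":0.2,"linear":[0,0,0],"yaw":0},{"hand":0.2,"linear":[0,0,0],"yaw":0},{"hand":0.2,"linear":[0,0,0],"yaw":0}]' >/dev/null&&  python3 m.py
```

```text
yaw -12.43 C 0.6206 0.0957 z 0.1032 F [ 0.1 -6.5  1.4] Tz 0.21 T [-1.24 -0.53] M 1.09
   g 1.453 max 1.529
   yaw -13.43 C 0.6206 0.0957 z 0.1032 F [ 0.8 -6.   0.7] Tz 0.29 T [-1.28 -0.49] M 1.08
   g 1.574 max 1.574
   yaw -14.43 C 0.6206 0.0956 z 0.1032 F [ 0.6 -7.6  1.5] Tz 0.30 T [-1.26 -0.51] M 1.30
   g 1.560 max 1.574
```

```bash
J="python3 -m jog"
$J '[{"hand":0.2,"linear":[0.01,0.039,0],"yaw":-0.1},{"hand":0.2,"linear":[0.01,0.039,0],"yaw":-0.1},{"hand":0.2,"linear":[0,0,0],"yaw":0},{"hand":0.2,"linear":[0,0,0],"yaw":0},{"hand":0.2,"linear":[0,0,0],"yaw":0}]' >/dev/null&&  python3 m.py &&
$J '[{"hand":0.2,"linear":[0.011,0.039,0],"yaw":-0.1},{"hand":0.2,"linear":[0.011,0.039,0],"yaw":-0.1},{"hand":0.2,"linear":[0,0,0],"yaw":0},{"hand":0.2,"linear":[0,0,0],"yaw":0},{"hand":0.2,"linear":[0,0,0],"yaw":0}]' >/dev/null&&  python3 m.py &&
$J '[{"hand":0.2,"linear":[0.012,0.0385,0],"yaw":-0.1},{"hand":0.2,"linear":[0.012,0.0385,0],"yaw":-0.1},{"hand":0.2,"linear":[0,0,0],"yaw":0},{"hand":0.2,"linear":[0,0,0],"yaw":0},{"hand":0.2,"linear":[0,0,0],"yaw":0}]' >/dev/null&&  python3 m.py
```

```text
yaw -15.42 C 0.6205 0.0956 z 0.1031 F [ 0.8 -7.5 -0.1] Tz 0.31 T [-1.24 -0.48] M 1.28
   g 1.549 max 1.574
   yaw -16.43 C 0.6205 0.0957 z 0.1031 F [ 1.6 -6.8  1.5] Tz 0.28 T [-1.3  -0.48] M 1.13
   g 1.586 max 1.586
   yaw -17.42 C 0.6204 0.0956 z 0.1031 F [ 0.5 -7.4  2. ] Tz 0.37 T [-1.4  -0.45] M 1.33
   g 1.775 max 1.775
```

```bash
J="python3 -m jog"
$J '[{"hand":0.2,"linear":[0.012,0.038,0],"yaw":-0.1},{"hand":0.2,"linear":[0.012,0.038,0],"yaw":-0.1},{"hand":0.2,"linear":[0,0,0],"yaw":0},{"hand":0.2,"linear":[0,0,0],"yaw":0},{"hand":0.2,"linear":[0,0,0],"yaw":0}]' >/dev/null&&  python3 m.py &&
$J '[{"hand":0.2,"linear":[0.013,0.038,0],"yaw":-0.1},{"hand":0.2,"linear":[0.013,0.038,0],"yaw":-0.1},{"hand":0.2,"linear":[0,0,0],"yaw":0},{"hand":0.2,"linear":[0,0,0],"yaw":0},{"hand":0.2,"linear":[0,0,0],"yaw":0}]' >/dev/null&&  python3 m.py
```

```text
yaw -18.42 C 0.6204 0.0956 z 0.1031 F [-0.1 -7.5  1.4] Tz 0.34 T [-1.38 -0.5 ] M 1.34
   g 1.728 max 1.775
   yaw -19.42 C 0.6204 0.0955 z 0.1031 F [ 1.7 -6.7  1.2] Tz 0.40 T [-1.42 -0.48] M 1.20
   g 1.820 max 1.820
```

```bash
J="python3 -m jog"
$J '[{"hand":0.2,"linear":[0.014,0.038,0],"yaw":-0.1},{"hand":0.2,"linear":[0.014,0.038,0],"yaw":-0.1},{"hand":0.2,"linear":[0,0,0],"yaw":0},{"hand":0.2,"linear":[0,0,0],"yaw":0},{"hand":0.2,"linear":[0,0,0],"yaw":0}]' >/dev/null&&  python3 m.py &&
$J '[{"hand":0.2,"linear":[0.014,0.0375,0],"yaw":-0.1},{"hand":0.2,"linear":[0.014,0.0375,0],"yaw":-0.1},{"hand":0.2,"linear":[0,0,0],"yaw":0},{"hand":0.2,"linear":[0,0,0],"yaw":0},{"hand":0.2,"linear":[0,0,0],"yaw":0}]' >/dev/null&&  python3 m.py
```

```text
yaw -20.43 C 0.6204 0.0956 z 0.1031 F [ 0.4 -7.   1.1] Tz 0.32 T [-1.31 -0.48] M 1.20
   g 1.629 max 1.820
```

Possible click. I'll average several readings while holding still.

```bash
python3 - <<'E'
from workcell import bot
import numpy as np
A=[]
for i in range(8):
    bot.snapshot("side");q=bot.sense();A.append(np.r_[q['wrist_torque'],q['ft_force']])
A=np.array(A);print(A.mean(0).round(3),A.std(0).round(3),(abs(A[:,0])+abs(A[:,2])).round(2))
E
```

```text
[-1.284 -0.438  0.338  0.337 -6.817  1.054] [0.028 0.028 0.01  0.456 0.27  0.565] [1.65 1.62 1.62 1.62 1.64 1.57 1.63 1.63]
```

```bash
cat >avg.py <<'E'
from workcell import bot
import numpy as np
A=[]
for i in range(6):
    bot.snapshot("side");q=bot.sense();A.append(np.r_[q['wrist_torque'],q['ft_force']])
A=np.array(A);o=q['orientation'];print(A.mean(0).round(3),(abs(A[:,0])+abs(A[:,2])).mean().round(3),q['tool_pos'].round(4),2*np.degrees(np.arctan2(o[1],o[0])))
E
python3 -m jog '[{"hand":0.2,"linear":[0.014,0.0375,0],"yaw":-0.1},{"hand":0.2,"linear":[0,0,0],"yaw":0},{"hand":0.2,"linear":[0,0,0],"yaw":0},{"hand":0.2,"linear":[0,0,0],"yaw":0},{"hand":0.2,"linear":[0,0,0],"yaw":0}]' >/dev/null; python3 avg.py
```

```text
[-1.177 -0.432  0.33   0.435 -5.665  1.043] 1.507 [0.491  0.1452 0.1031] -20.931608425153136
```

The torque keeps falling (1.82, then 1.62, then 1.51), so the wrench has clicked. A small further step will make the break-over clear, then I'll stop.

```bash

python3 -m jog '[{"hand":0.2,"linear":[0.019,0.05,0],"yaw":-0.14},{"hand":0.2,"linear":[0,0,0],"yaw":0},{"hand":0.2,"linear":[0,0,0],"yaw":0},{"hand":0.2,"linear":[0,0,0],"yaw":0},{"hand":0.2,"linear":[0,0,0],"yaw":0}]' >/dev/null; python3 avg.py
```

```text
[-1.141 -0.486  0.28   0.936 -5.835  0.741] 1.421 [0.4917 0.1469 0.1032] -21.634359845962656
```

```bash

python3 -m jog '[{"hand":0.2,"linear":[-0.029,-0.075,0],"yaw":0.2},{"hand":0.2,"linear":[-0.028,-0.0755,0],"yaw":0.2},{"hand":0.2,"linear":[-0.027,-0.076,0],"yaw":0.2},{"hand":0.2,"linear":[0,0,0],"yaw":0},{"hand":0.2,"linear":[0,0,0],"yaw":0}]' >/dev/null; python3 avg.py
python3 -m jog '[{"hand":0.2,"linear":[-0.025,-0.0765,0],"yaw":0.2},{"hand":0.2,"linear":[-0.024,-0.077,0],"yaw":0.2},{"hand":0.2,"linear":[-0.023,-0.0775,0],"yaw":0.2},{"hand":0.2,"linear":[0,0,0],"yaw":0},{"hand":0.2,"linear":[0,0,0],"yaw":0}]' >/dev/null; python3 avg.py
```

```text
[-1.081 -0.519  0.225  1.127 -5.826  0.749] 1.306 [0.4893 0.1401 0.1032] -18.64789286409343
[-0.412 -1.038 -0.026  3.694 -2.528  0.026] 0.441 [0.4874 0.1341 0.1034] 344.2862652051214
```

```bash

python3 -m jog '[{"hand":0.2,"linear":[-0.021,-0.078,0],"yaw":0.2},{"hand":0.2,"linear":[-0.02,-0.078,0],"yaw":0.2},{"hand":0.2,"linear":[0,0,0],"yaw":0},{"hand":0.2,"linear":[0,0,0],"yaw":0},{"hand":0.2,"linear":[0,0,0],"yaw":0}]' >/dev/null; python3 avg.py
python3 -m jog '[{"hand":0.2,"linear":[-0.018,-0.079,0],"yaw":0.2},{"hand":0.2,"linear":[-0.017,-0.079,0],"yaw":0.2},{"hand":0.2,"linear":[0,0,0],"yaw":0},{"hand":0.2,"linear":[0,0,0],"yaw":0},{"hand":0.2,"linear":[0,0,0],"yaw":0}]' >/dev/null; python3 avg.py
```

```text
[-0.321 -1.215 -0.036  4.907 -1.896 -0.243] 0.357 [0.486  0.1295 0.1034] 346.3013520861306
[-0.209 -1.072 -0.011  3.342 -1.518  0.557] 0.232 [0.4846 0.1246 0.1032] -11.713747658345053
```

```bash

python3 -m jog '[{"hand":0.2,"linear":[0.02,0,0],"yaw":0},{"hand":0.2,"linear":[-0.01,-0.055,0],"yaw":0.14},{"hand":0.2,"linear":[0,0,0],"yaw":0},{"hand":0.2,"linear":[0,0,0],"yaw":0},{"hand":0.2,"linear":[0,0,0],"yaw":0}]' >/dev/null; python3 avg.py
python3 -m jog '[{"hand":0.2,"linear":[0.01,-0.01,0.03],"yaw":0},{"hand":0.2,"linear":[0,0,0.05],"yaw":0},{"hand":0.2,"linear":[0,0,0],"yaw":0},{"hand":0.2,"linear":[0,0,0],"yaw":0},{"hand":0.2,"linear":[0,0,0],"yaw":0}]' >/dev/null; python3 avg.py
```

```text
[ 0.065 -0.212  0.003 -1.176  0.044  1.562] 0.085 [0.4845 0.123  0.1031] -11.017289613871895
[ 0.062  0.082  0.011 -0.404 -0.032 -2.032] 0.09 [0.4852 0.1227 0.1056] -11.018449091614333
```

Free and unloaded. I'm lifting gently and checking, then clear.

```bash

python3 -m jog '[{"hand":0.2,"linear":[0,0,0.07],"yaw":0},{"hand":0.2,"linear":[0,0,0.07],"yaw":0},{"hand":0.2,"linear":[0,0,0.07],"yaw":0},{"hand":0.2,"linear":[0,0,0],"yaw":0},{"hand":0.2,"linear":[0,0,0],"yaw":0}]' >/dev/null; python3 avg.py
```

```text
[ 6.700e-02  1.360e-01  2.000e-03 -2.550e-01 -1.660e-01 -3.068e+00] 0.085 [0.4852 0.1227 0.1119] -11.017057526707179
```

```bash
J="python3 -m jog"
$J '[{"hand":0.2,"linear":[0,0,0.2],"yaw":0},{"hand":0.2,"linear":[0,0,0.5],"yaw":0},{"hand":0.2,"linear":[0,0,0.8],"yaw":0},{"hand":0.2,"linear":[0,0,0.57],"yaw":0},{"hand":0.2,"linear":[0,0,0.2],"yaw":0}]' >/dev/null
$J '[{"hand":0.2,"linear":[0,-0.4,0],"yaw":0},{"hand":0.2,"linear":[0,-0.7,0],"yaw":0},{"hand":0.2,"linear":[0,-1,0],"yaw":0},{"hand":0.2,"linear":[-0.2,-1,0],"yaw":0.2},{"hand":0.2,"linear":[-0.2,-1,0],"yaw":0.2}]' >/dev/null
$J '[{"hand":0.2,"linear":[-0.2,-1,0],"yaw":0.2},{"hand":0.2,"linear":[-0.2,-1,0],"yaw":0.2},{"hand":0.2,"linear":[-0.2,-1,0],"yaw":0.2},{"hand":0.2,"linear":[-0.19,-1,0],"yaw":0.07},{"hand":0.2,"linear":[0,-1,0],"yaw":0}]' >/dev/null
$J '[{"hand":0.2,"linear":[0,-1,0],"yaw":0},{"hand":0.2,"linear":[0,-1,0],"yaw":0},{"hand":0.2,"linear":[0,-1,0],"yaw":0},{"hand":0.2,"linear":[0,-0.8,0],"yaw":0},{"hand":0.2,"linear":[0,-0.4,0],"yaw":0}]'
$J '[{"hand":0.2,"linear":[0,0,0],"yaw":0},{"hand":0.2,"linear":[0,0,-0.4],"yaw":0},{"hand":0.2,"linear":[0,0,-0.8],"yaw":0},{"hand":0.2,"linear":[0,0,-0.8],"yaw":0},{"hand":0.2,"linear":[0,0,-0.5],"yaw":0}]'
python3 - <<'E'
from ring import *
t=bot.snapshot("top")[:,:,::-1].copy();s=bot.snapshot("side")[:,:,::-1].copy()
cv2.imwrite("pics/top5.png",t)
cv2.imwrite("pics/c5.png",np.hstack([cv2.resize(t[200:350,380:510],(390,450),interpolation=cv2.INTER_CUBIC),cv2.resize(s[165:265,280:370],(405,450),interpolation=cv2.INTER_CUBIC)]))
print(ringfit("top",t,.108,.5835,-.3196))
E
python3 avg.py
```

```text
clock: 27.7
tool_pos: [0.4484, -0.2783, 0.1789]
orientation: [-3.137, 0.158, 0.002]
ft_force: [0.1, 0.4, -2.8]
finger_gap: 0.273
finger_force: 60.0
clock: 28.2
tool_pos: [0.4484, -0.2742, 0.1026]
orientation: [-3.136, 0.153, 0.004]
ft_force: [0.5, 0.3, -2.0]
finger_gap: 0.274
finger_force: 60.0
(array([ 0.59849857, -0.32204776]), np.float64(-20.6485595703125))
[ 0.022  0.165  0.013  0.274 -0.003 -2.581] 0.047 [ 0.4502 -0.2764  0.106 ] -5.648978179791783
```

View pics/c5.png

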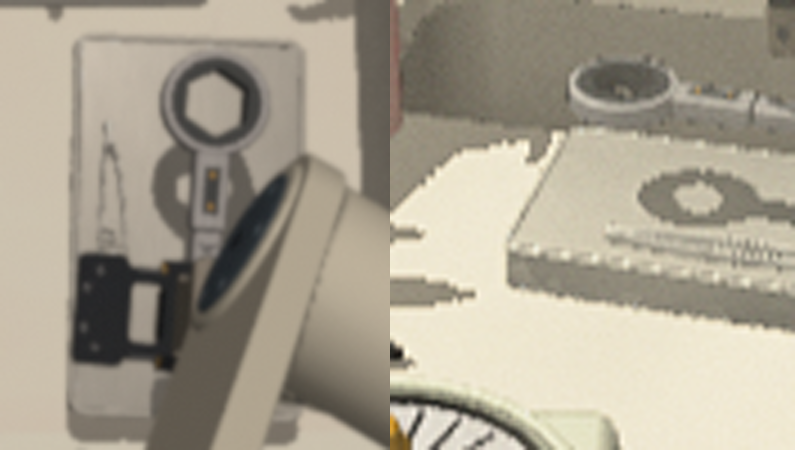

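The picture shows the wrench above the tray, still 30 mm short in y (I was one row short), and the forceps are untouched. I'm correcting that and then lowering.

```bash
J="python3 -m jog"
$J '[{"hand":0.2,"linear":[0,-0.5,0],"yaw":0},{"hand":0.2,"linear":[0,-0.5,0],"yaw":0},{"hand":0.2,"linear":[0,0,-0.7],"yaw":0},{"hand":0.2,"linear":[0,0,-0.7],"yaw":0},{"hand":0.2,"linear":[0,0,-0.5],"yaw":0}]' >/dev/null
$J '[{"hand":0.2,"linear":[0,0,-0.2],"yaw":0},{"hand":0.2,"linear":[0,0,-0.1],"yaw":0},{"hand":0.2,"linear":[0,0,0],"yaw":0},{"hand":0.2,"linear":[0,0,0],"yaw":0},{"hand":0.2,"linear":[0,0,0],"yaw":0}]' 
python3 avg.py
```

```text
clock: 29.6
tool_pos: [0.4501, -0.3067, 0.0398]
orientation: [3.137, -0.155, 0.002]
ft_force: [0.9, 0.2, -2.5]
finger_gap: 0.278
finger_force: 60.0
[ 0.038  0.179  0.018  0.175  0.258 -2.686] 0.073 [ 0.4497 -0.3063  0.0393] -5.659582152746533
```

```bash
J="python3 -m jog"
$J '[{"hand":0.2,"linear":[0,0,-0.05],"yaw":0},{"hand":0.2,"linear":[0,0,-0.05],"yaw":0},{"hand":0.2,"linear":[0,0,0],"yaw":0},{"hand":0.2,"linear":[0,0,0],"yaw":0},{"hand":0.2,"linear":[0,0,0],"yaw":0}]' 
python3 avg.py
```

```text
clock: 30.4
tool_pos: [0.4498, -0.3064, 0.037]
orientation: [3.138, -0.155, 0.001]
ft_force: [-3.5, 2.0, 10.8]
finger_gap: 0.271
finger_force: 60.0
[ 0.447  0.549 -0.03  -3.046  2.41  10.815] 0.478 [ 0.4497 -0.3064  0.0369] -5.667670033768436
```

```bash
J="python3 -m jog"
$J '[{"hand":0.2,"linear":[0,0,0.01],"yaw":0},{"hand":0.4,"linear":[0,0,0],"yaw":0},{"hand":0.6,"linear":[0,0,0],"yaw":0},{"hand":0.6,"linear":[0,0,0],"yaw":0},{"hand":0.6,"linear":[0,0,0],"yaw":0}]' 
$J '[{"hand":0.6,"linear":[0,0,0.3],"yaw":0},{"hand":0.6,"linear":[0,0,0.7],"yaw":0},{"hand":0.6,"linear":[0,0,1],"yaw":0},{"hand":0.6,"linear":[0,0,1],"yaw":0},{"hand":0.6,"linear":[-0.3,-0.3,0.8],"yaw":0}]' 
$J '[{"hand":0.6,"linear":[-0.6,-0.6,0.5],"yaw":0},{"hand":0.6,"linear":[-1,-1,0],"yaw":0},{"hand":0.6,"linear":[-1,-1,0],"yaw":0},{"hand":0.6,"linear":[-1,-1,0],"yaw":0},{"hand":0.6,"linear":[-0.6,-0.6,0],"yaw":0}]' 
python3 - <<'E'
from ring import *
t=bot.snapshot("top")[:,:,::-1].copy();s=bot.snapshot("side")[:,:,::-1].copy()
A=cv2.resize(t[165:365,180:500],(640,400));B=cv2.resize(t[200:240,225:275],(160,128),interpolation=cv2.INTER_CUBIC);D=cv2.resize(s[170:250,290:420],(260,160),interpolation=cv2.INTER_CUBIC)
o=np.zeros((560,640,3),np.uint8);o[:400]=A;o[400:528,:160]=B;o[400:,170:430]=D
cv2.imwrite("pics/f.png",o);print(ringfit("top",t,.05,.5835,-.3196))
E
```

```text
clock: 31.2
tool_pos: [0.4497, -0.3063, 0.0363]
orientation: [3.138, -0.155, 0.0]
ft_force: [0.7, 0.8, 0.4]
finger_gap: 0.594
finger_force: 0.0
clock: 31.7
tool_pos: [0.4415, -0.3151, 0.1527]
orientation: [3.137, -0.154, 0.003]
ft_force: [0.2, -0.7, 0.6]
finger_gap: 0.599
finger_force: 0.0
clock: 32.2
tool_pos: [0.3127, -0.443, 0.1662]
orientation: [3.137, -0.157, 0.0]
ft_force: [0.8, 0.7, 0.2]
finger_gap: 0.6
finger_force: 0.0
(array([ 0.58567343, -0.32033231]), np.float64(-53.323211669921875))
```

View pics/f.png

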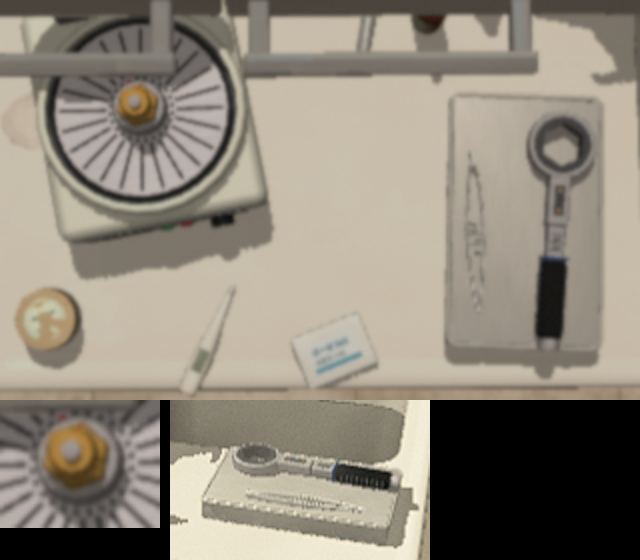

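The wrench lies flat in its original place on the tray, the nut is turned, and everything else is undisturbed. Handing in.

```bash
python3 -c "
from workcell import bot
print(bot.job_done())"
```

```text
the job is handed in; nothing more can be done
None
```

I tightened the nut until the wrench clicked, stopped about 2–3° into the give (estimated from the torque drop), lifted the wrench off and laid it flat back on the tray; the final picture showed nothing else disturbed, and I handed the job in at about 32 s.

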